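# Dispense one bearing and slide it to the green spot

### The job

Get one bearing out of the blue feeder: press its red plunger once, fully down, and let it spring back up, so that the lowest bearing slides out onto the bench. Then push that bearing along the bench with the fingertips until it lies wholly inside the green painted circle. Do not pick anything up, let no second bearing out of the feeder, and leave the things standing about where they are.

Things in the scene. Friction and masses are not known exactly. Their poses are not given: they have to be found in the camera images.
- feeder: blue bearing feeder fixed to the bench. Origin: on the bench under the axis of its upright magazine; x points out of the outlet, z up. Magazine: open-topped, 53 x 53 mm, 42 mm high. Behind it, x = -26 to -124 mm, a housing 61 mm wide, 47 mm high (feet 92 mm wide, 9 mm high) carries the plunger at x = -52 mm
- outlet (a point): point on the bench, 81 mm from the feeder's origin along its x, where the lowest bearing's centre comes to lie after a full press: the plunger drives a flat blade under the stack and out of a 14 mm high gate (3 mm per mm pressed), pushing that bearing straight out along the bench. The gate's face is 54 mm behind this point
- plunger_top (a point): centre of the top face of the red plunger cap (36 mm across, 12 mm thick); 94 mm above the bench when up, 64 mm when fully down; the cap is pressed straight down
- plunger (a joint): plunger stroke in m: 0 up, 0.030 fully down; sprung, about 5 N at first and 8 to 15 N on the way down to a hard stop; comes back up by itself, drawing the blade in, and the stack drops by one bearing; any further press starts to drive out the next bearing, and a press let go half-way may jam
- bearing: the lowest bearing in the magazine at the start, the one that comes out: steel ring with black shields, 42 mm across, 12 mm high, about 50 g, lying flat on the bench. Origin: centre of its underside
- spare_1: steel ball bearing like the first (42 mm across, 12 mm high), second from the bottom in the feeder's magazine; must stay in the magazine. Origin: centre of its underside
- spare_2: steel ball bearing like the first (42 mm across, 12 mm high), the top one, third from the bottom, in the feeder's magazine; must stay in the magazine. Origin: centre of its underside
- green_spot: green circle painted flat on the bench, 92 mm across, to one side of the feeder's outlet (left or right). Origin: its centre, on the bench
- yellow_spot: yellow circle painted flat on the bench, 92 mm across, on the other side; not the target. Origin: its centre
- socket: loose bystander, leave alone: upright steel wrench socket, 30 mm across, 36 mm high. Origin: centre of its underside
- tape_measure: loose bystander, leave alone: yellow and black tape measure, 70 x 36 mm, 62 mm high. Origin: centre of its underside
- wrench: loose bystander, leave alone: steel wrench lying flat, 190 mm long. Origin: under its middle; x along it
- screwdriver: loose bystander, leave alone: screwdriver with orange handle lying flat, 200 mm long. Origin: under its middle; x along it towards the tip
- jar: loose bystander, leave alone: glass jar with red cap, 70 mm across, 90 mm high. Origin: centre of its underside
- spray_can: loose bystander, leave alone: green spray can, 56 mm across, 150 mm high. Origin: centre of its underside
- mug: loose bystander, leave alone: blue mug, 80 mm across, 90 mm high. Origin: centre of its underside
There are look-alikes about, which are no part of the job. What is shaped like the spare_2 but purple or turquoise is not meant. What is shaped like the feeder but turquoise is not meant.

How it is judged:
On the way, in this order (a step that is already met when the one before it is completed fails the run):
1. the plunger is pressed fully down and the lowest bearing is out in front of the gate (value of joint plunger above 0.026 m and x of bearing in the frame of feeder above 0.065 m), for 0.02 s.
2. the plunger is back up, with the bearing lying on the bench outside the green circle (value of joint plunger below 0.003 m and horizontal distance between bearing and green_spot above 0.04 m), for 0.1 s.
3. the bearing is pushed wholly inside the green circle (horizontal distance between bearing and green_spot below 0.026 m), for 0.2 s.
At the end, for the whole second after the job is handed in: the bearing lies flat and at rest on the bench, wholly inside the green circle (its centre within 26 mm of the circle's), the plunger is up (within 3 mm), and the other two bearings are in the magazine (within 12 mm of its axis) (horizontal distance between bearing and green_spot below 0.026 m and height (world z) of bearing below 0.004 m and angle between bearing's own z axis and vertical below 0.1 rad and linear speed of bearing below 0.02 m/s and value of joint plunger below 0.003 m and horizontal distance between each of spare_1, spare_2 and feeder below 0.012 m); the robot touches nothing.
It fails at once if the bearing is lifted more than 10 mm off the bench or tipped over (height (world z) of bearing above 0.01 m or angle between bearing's own z axis and vertical above 0.6 rad).
It fails at once if another bearing leaves its place in the magazine (12 mm sideways, or is lifted) (horizontal distance between any of spare_1, spare_2 and feeder above 0.012 m or height (world z) of spare_1 above 0.024 m or height (world z) of spare_2 above 0.036 m).
It fails at once if a bystander is moved more than 25 mm (distance of any of socket, tape_measure, wrench, screwdriver, jar, spray_can, mug from where it was at the start of the episode above 0.025 m).
It also fails if it takes over 43 s, if anything falls off the work surface, if the arm or the gripper's body presses on something with over 40 N, if the wrist force passes 120 N, or if a joint passes its speed limit or range.

### The arm

A 6-joint arm with a two-finger parallel gripper is mounted at the origin on the work surface. World frame = base frame: x ahead of the robot, y to its left, z up, the work surface at z = 0. Lengths are in m, angles in rad, forces in N, time in s.
With the tool pointing down it reaches from about 0.275 to 0.85 m from the base axis. Payload 19 kg.
Tool frame: the origin (TCP) lies midway between the tips of the shut fingers; the grasp point (between the pads) lies 19 mm behind it; x points along the fingers, z is the direction in which the jaws open and shut, and the axes are right-handed (so a half turn about x gives the same grasp; the last joint's range is limited). The gripper opens to 85 mm and grips with 20 to 120 N. Pads are 22 mm wide; open, the fingers measure 114 mm over their backs; the gripper's body (76 mm by 85 mm) begins 54 mm behind the grasp point. The pads swing forward as they close: fully open they stand 13 mm farther back than shut.
Start: joints at [-1.366, 0.15, 1.437, -0, 1.554, -0.134], TCP at [0.191, -0.542, 0.231] pointing down, gripper open.
Joint ranges: [-2.8, 2.8], [-0.68, 2.1], [0.12, 2.68], [-1.39, 4.53], [0.16, 2.79], [-2.81, 2.81]. Speed limits (rad/s): [1.89, 1.89, 2.22, 3.01, 3.01, 3.01].

### API

Orientations are given as a unit quaternion [w, x, y, z].
In Python, from rig import read_state, capture, camera_params, close_job gives the robot as it stands.
- The arm moves only by the tool send_rows, never from a script. Its argument "rows" is a list of rows, each a list of 2 entries, a list of its own where there are three numbers: the shift along the tool's x, y, z in m, then the turn, a rotation vector about the tool's x, y, z in rad. In form: [[[x, y, z], [wx, wy, wz]], ...]. A call has exactly 5 rows; each row is the pose to reach, as a shift and turn from the pose commanded when the call began, along the tool's axes at that moment; what a row does not reach only later rows make up. A row lasts 1/12 s, in which the tool goes at most 41.7 mm and 7.16 degrees, less where a joint would pass 70% of its speed; a pose out of reach is approached as far as the arm can. A call with a gripper value outside its range is refused whole. "jaw" is the finger opening in m, from 0 to 0.0854, set as the call begins (left out, the last holds). The fingers move at their own pace and stop on an object; the grip force is fixed at half the most. Time passes only in rows, so rows that repeat a pose let the fingers close, or fill a call up. It gives the time, the measured TCP pose, the force and the opening at its end, in the units of the state.
- read_state(): the state, without advancing time (a new reading comes with each control period).
- capture(name): name is "scene" or "top"; returns the picture (480x640x3 uint8, red, green, blue); there is no depth.
- camera_params(name): a dict with "vertical_fov" (degrees; the focal length in pixels is half the picture's height over the tangent of half this angle, whatever the lens; pixels are square), "cx", "cy" (the principal point, pixels), "R" (3x3) and "t" (3): a world point X has camera coordinates R X + t. Camera axes: x right, y down, z forward; pixel columns grow to the right and rows downward; lengths in m; the calibration is good to about 2 mm. A picture is of the moment at which its call begins. camera_params takes no time and is no camera call.
- close_job(): hands the job in, once; it reports no verdict.
The state is a dict: "clock": time; "joints": joint angles; "qvel": joint speeds; "joint_torque": joint torques, N m; "tcp_pos": TCP position; "ee_rot": TCP orientation; "force": force on the tool from outside, world axes, zero at the start; "ft_torque": the same for the moment, N m; "opening": opening from 0.0 (shut) to 1.0 (fully open).
Only numpy, scipy, OpenCV 4.12 (cv2) and the standard library are available. Lean on these libraries where they do the work, as an engineer would, in place of code of your own. Each camera call takes 0.05 s, during which the arm holds its last target.

## Working session

There is one attempt and no reset: what is moved stays moved. The work goes in short steps, Python scripts to look and compute and a tool call to move; the robot and the scene stay as the last step left them, time stands still between calls to the robot, and variables do not carry over. Pictures are saved under pics/ and viewed, and the job is handed in when it is done.

Besides the shell and the picture viewer there is one more tool, called after "Call:" as a command line: name --argument value ..., lists and objects as JSON in quotes. send_rows: Moves the arm, as the interface text tells. Its arguments: {"type":"object","properties":{"rows":{"type":"array"},"jaw":{"type":"number"}},"required":["rows"]}

```bash
mkdir -p pics
cat > h.py <<'E'
import numpy as np, cv2
from rig import *
def K(n):
    p=camera_params(n); f=240/np.tan(np.radians(p['vertical_fov'])/2)
    return f,p['cx'],p['cy'],np.array(p['R']),np.array(p['t'])
def ray(n,u,v,z):
    f,cx,cy,R,t=K(n); d=R.T@np.array([(u-cx)/f,(v-cy)/f,1]); c=-R.T@t
    return c+d*(z-c[2])/d[2]
def proj(n,X):
    f,cx,cy,R,t=K(n); c=R@np.array(X)+t
    return c[0]/c[2]*f+cx,c[1]/c[2]*f+cy
def snap(n,name):
    im=capture(n)[:,:,::-1].copy(); cv2.imwrite('pics/'+name,im); return im
E
python3 - <<'E'
from h import *
for n in('scene','top'):
    snap(n,n+'0.png'); print(camera_params(n))
print(read_state())
E
```

```text
{'vertical_fov': 47.960629324005005, 'cx': 317.81000045796236, 'cy': 239.9676111781222, 'R': array([[-0.32761882,  0.94479803,  0.00475216],
       [ 0.71312476,  0.25057678, -0.65472464],
       [-0.61977334, -0.21111123, -0.75585254]]), 't': array([ 0.14857374, -0.33830847,  1.57380999])}
{'vertical_fov': 51.88818741672836, 'cx': 310.64248513143673, 'cy': 236.79528692483922, 'R': array([[-0.02836958, -0.99956384,  0.00820407],
       [-0.99555789,  0.02751686, -0.09004058],
       [ 0.08977556, -0.01072204, -0.99590431]]), 't': array([0.03178843, 0.56438084, 1.14707823])}
{'clock': 0.1, 'joints': array([-1.36600651e+00,  1.50939006e-01,  1.43788276e+00,  8.58816844e-07,
        1.55380665e+00, -1.34023458e-01]), 'qvel': array([ 0.00021995, -0.00276895, -0.00168582, -0.00057589,  0.00191779,
       -0.0002317 ]), 'joint_torque': array([ 3.69894478e-03, -7.14381838e+01, -5.71794176e+01, -2.59457556e-04,
        7.00392004e-03,  5.97251187e-05]), 'tcp_pos': array([ 0.19104065, -0.54213021,  0.23077604]), 'ee_rot': array([ 0.57687343,  0.40879352,  0.5774089 , -0.40829385]), 'force': array([-1.23522036, -0.47754871,  0.60496285]), 'ft_torque': array([ 0.05428022,  0.05164749, -0.0471084 ]), 'opening': 1.0021060121297083}
```

View pics/top0.png

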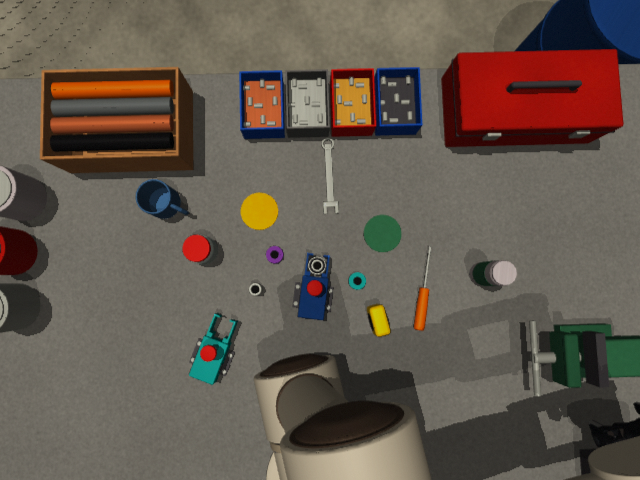

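View pics/scene0.png

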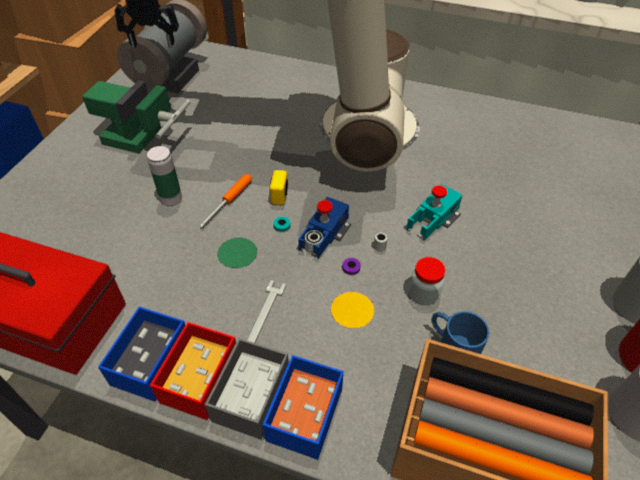

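The top view shows the blue feeder at about (315,288), with its red cap at (315,288) and its magazine at (317,265). The turquoise look-alike feeder is at (210,352). The green circle is at (382,233) and the yellow one at (259,211). The turquoise ring at (357,281) and the purple ring at (275,254) are decoys. The feeder I want is the blue one. I'll measure it and confirm in a crop.

Run:
```python
from h import *
ims={n:cv2.imread(f'pics/{n}0.png') for n in('top','scene')}
def blobs(n,lo,hi,box,mn=40):
    hsv=cv2.cvtColor(ims[n],cv2.COLOR_BGR2HSV); m=cv2.inRange(hsv,lo,hi)
    k=np.zeros_like(m); x0,y0,x1,y1=box; k[y0:y1,x0:x1]=m[y0:y1,x0:x1]
    c,_=cv2.findContours(k,cv2.RETR_EXTERNAL,cv2.CHAIN_APPROX_NONE); o=[]
    for q in c:
        if cv2.contourArea(q)>mn:
            M=cv2.moments(q); o.append((M['m10']/M['m00'],M['m01']/M['m00'],cv2.contourArea(q),q))
    return o
for n,box,z in (('top',(290,240,345,330),.094),('scene',(290,190,360,260),.094)):
    for b in blobs(n,(0,150,90),(8,255,255),box,20): print(n,'red',b[:3],ray(n,b[0],b[1],z), cv2.boundingRect(b[3]))
    for b in blobs(n,(105,120,30),(125,255,255),box): print(n,'blue',b[:3],cv2.minAreaRect(b[3]))
for n,box in (('top',(350,205,410,260)),('scene',(205,230,265,275))):
    for b in blobs(n,(60,60,40),(88,255,255),box): 
        e=cv2.fitEllipse(b[3]);print(n,'green',b[:3],ray(n,b[0],b[1],0))
        xy=np.array([ray(n,*p[0],0)[:2] for p in b[3]]); print(xy.min(0),xy.max(0))
for n,box in (('top',(345,268,372,294)),('scene',(270,212,296,235)),('top',(262,243,290,268))):
    for b in blobs(n,(80,100,40) if box[0]<262 or box[0]>262 else (125,80,40),(100,255,255) if box[0]!=262 else (160,255,255),box): print(n,'ring',b[:3],ray(n,b[0],b[1],.008))
t=cv2.resize(ims['top'][230:340,240:440],None,fx=4,fy=4,interpolation=cv2.INTER_CUBIC);cv2.imwrite('pics/ct.png',t)
t=cv2.resize(ims['scene'][170:290,210:390],None,fx=4,fy=4,interpolation=cv2.INTER_CUBIC);cv2.imwrite('pics/cs.png',t)
```

```text
top red (314.424944812362, 287.7008830022075, 151.0) [0.44538732 0.01154586 0.094     ] (307, 281, 15, 15)
top blue (313.1337457652084, 294.93253792900276, 1131.5) ((314.1769104003906, 286.08465576171875), (26.41939926147461, 65.11823272705078), 7.125016689300537)
scene red (323.8274044795784, 206.1501976284585, 126.5) [0.44896191 0.01237862 0.094     ] (317, 200, 15, 14)
scene blue (327.0015706806283, 225.19458987783594, 955.0) ((323.0655517578125, 226.70379638671875), (29.744182586669922, 63.95750045776367), 34.2868766784668)
top green (382.0616579489618, 233.05309874782054, 1051.5) [ 0.57166983 -0.15824883  0.        ]
[ 0.52764333 -0.20249259] [ 0.61624947 -0.11382367]
scene green (236.86651583710406, 252.4004524886878, 884.0) [ 5.70588951e-01 -1.58455334e-01  1.11022302e-16]
[ 0.52446042 -0.20481101] [ 0.61498835 -0.1132312 ]
top ring (356.94756554307116, 280.5093632958801, 222.5) [ 0.45848424 -0.09207685  0.008     ]
scene ring (281.3404634581105, 223.55347593582889, 187.0) [ 0.45834018 -0.09158184  0.008     ]
top ring (274.24677296886864, 254.21488230827637, 219.5) [0.52701794 0.10440128 0.008     ]
```

View pics/ct.png

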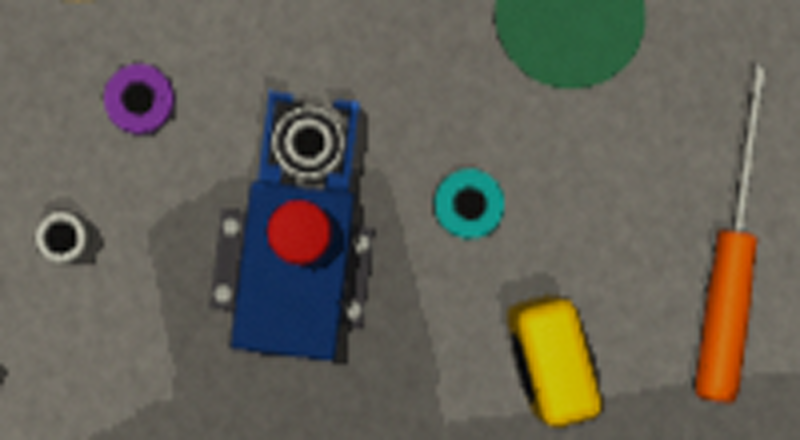

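View pics/cs.png

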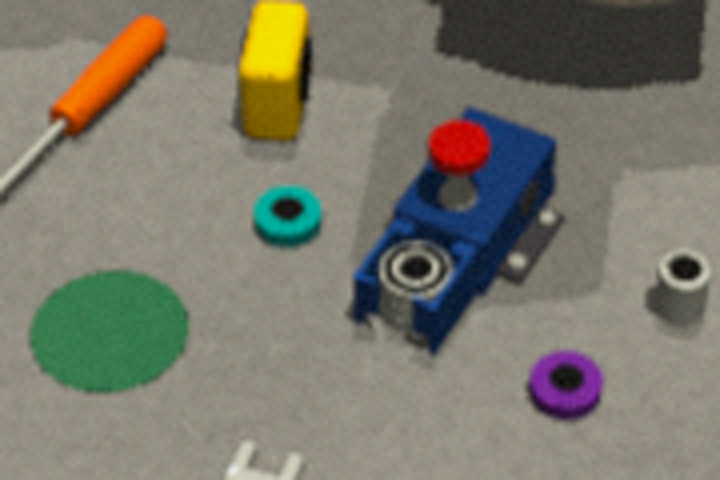

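The crops confirm it: a blue housing with a red cap at (299,232) in the top crop, and a magazine holding steel rings at (309,142). Next I'll work out the feeder pose.

Run:
```python
from h import *
T=lambda x,y,z: ray('top',240+x/4-.375,230+y/4-.375,z)
S=lambda x,y,z: ray('scene',210+x/4-.375,170+y/4-.375,z)
a=T(309,142,.036);b=S(415,267,.036);p1=T(299,232,.094);p2=S(459,146,.094)
print(a,b,p1,p2)
r=[T(231,347,.047),T(333,358,.047),T(252,182,.047)]
print(r, 'width',np.linalg.norm(r[1]-r[0]))
d=r[2]-r[0];print('side heading',np.degrees(np.arctan2(d[1],d[0])))
d=r[1]-r[0];print('back perp heading',np.degrees(np.arctan2(d[1],d[0]))+90)
for q,p in((a,p1),(b,p2)):
    d=(q-p)[:2];print(np.linalg.norm(d),np.degrees(np.arctan2(d[1],d[0])))
# rear mid -> origin 124mm
m=(r[0]+r[1])/2;d=(a+b)[:2]/2-m[:2];print(np.linalg.norm(d),np.degrees(np.arctan2(d[1],d[0])))
s=read_state()
from scipy.spatial.transform import Rotation as Ro
w,x,y,z=s['ee_rot'];print(Ro.from_quat([x,y,z,w]).as_matrix().round(3))
```

```text
[0.49706242 0.0033807  0.036     ] [0.49471339 0.00332965 0.036     ] [0.44555771 0.01165166 0.094     ] [0.44847447 0.01352295 0.094     ]
[array([0.38034883, 0.05190229, 0.047     ]), array([ 0.3723998, -0.0065085,  0.047    ]), array([0.47451134, 0.03729713, 0.047     ])] width 0.05894919659902143
side heading -8.816658918008176
back perp heading -7.7496755564224316
0.05216458666133958 -9.123036068388654
0.04734913600433646 -12.431927618483588
0.12106857700899304 -9.192870873645006
[[-0.     0.943  0.332]
 [ 0.001  0.332 -0.943]
 [-1.     0.    -0.001]]
```

The feeder heads about -8.8°, with its origin near (0.497, 0.003) and its plunger near (0.446, 0.012). The cap-to-magazine distance comes out at 52 mm, which matches the description. The green circle is at (0.571, -0.158). I'll shut the fingers and turn the tool so that its z lies along world x and its y along world y.

Call:
send_rows --rows '[[[0, 0, 0], [-0.12, 0, 0]], [[0, 0, 0], [-0.24, 0, 0]], [[0, 0, 0], [-0.36, 0, 0]], [[0, 0, 0], [-0.48, 0, 0]], [[0, 0, 0], [-0.6, 0, 0]]]' --jaw 0

```text
clock: 0.52
tcp_pos: [0.1911, -0.5422, 0.2309]
ee_rot: [0.673, 0.218, 0.673, -0.218]
force: [0.5, 0.5, -1.0]
opening: 0.296
```

Call:
send_rows --rows '[[[0, 0, 0], [-0.12, 0, 0]], [[0, 0, 0], [-0.24, 0, 0]], [[0, 0, 0], [-0.36, 0, 0]], [[0, 0, 0], [-0.48, 0, 0]], [[0, 0, 0], [-0.6, 0, 0]]]'

```text
clock: 0.93
tcp_pos: [0.1911, -0.5422, 0.2309]
ee_rot: [0.707, 0.009, 0.707, -0.009]
force: [0.0, -0.1, 0.0]
opening: -0.001
```

Call:
send_rows --rows '[[[0, 0, 0], [-0.032, 0, 0]], [[0, 0.03, 0.02], [-0.032, 0, 0]], [[0, 0.06, 0.04], [-0.032, 0, 0]], [[0, 0.09, 0.05], [-0.032, 0, 0]], [[0, 0.12, 0.06], [-0.032, 0, 0]]]'

```text
clock: 1.35
tcp_pos: [0.2554, -0.4228, 0.2307]
ee_rot: [0.707, 0.0, 0.707, 0.0]
force: [1.6, 0.0, 0.4]
opening: 0.001
```

Call:
send_rows --rows '[[[0, 0.036, 0.016], [0, 0, 0]], [[0, 0.072, 0.032], [0, 0, 0]], [[0, 0.108, 0.048], [0, 0, 0]], [[0, 0.144, 0.064], [0, 0, 0]], [[0, 0.18, 0.08], [0, 0, 0]]]'

```text
clock: 1.77
tcp_pos: [0.335, -0.2424, 0.2312]
ee_rot: [0.707, 0.0, 0.707, -0.0]
force: [0.7, 0.2, -0.0]
opening: 0.001
```

Call:
send_rows --rows '[[[0, 0.036, 0.016], [0, 0, 0]], [[0, 0.072, 0.032], [0, 0, 0]], [[0, 0.108, 0.048], [0, 0, 0]], [[0, 0.144, 0.064], [0, 0, 0]], [[0, 0.18, 0.08], [0, 0, 0]]]'

```text
clock: 2.18
tcp_pos: [0.4151, -0.0622, 0.2314]
ee_rot: [0.707, 0.0, 0.707, -0.0]
force: [1.3, -1.0, -0.1]
opening: 0.002
```

Call:
send_rows --rows '[[[0, 0.036, 0.016], [0, 0, 0]], [[0, 0.074, 0.032], [0, 0, 0]], [[0.03, 0.074, 0.032], [0, 0, 0]], [[0.06, 0.074, 0.032], [0, 0, 0]], [[0.08, 0.074, 0.032], [0, 0, 0]]]'

```text
clock: 2.6
tcp_pos: [0.4461, 0.0109, 0.1487]
ee_rot: [0.706, -0.001, 0.708, 0.001]
force: [-0.2, -0.1, -0.5]
opening: -0.003
```

Run:
```python
from h import *
s=read_state();print(s['tcp_pos'],s['qvel'].round(3),s['force'])
im=snap('scene','s1.png'); cv2.imwrite('pics/s1c.png',cv2.resize(im[120:290,210:390],None,fx=3.5,fy=3.5,interpolation=cv2.INTER_CUBIC))
```

```text
[0.44610109 0.0108817  0.14874608] [-0.024  0.159  0.329  0.002 -0.485 -0.003] [-0.24285237 -0.14505396 -0.49859369]
```

View pics/s1c.png

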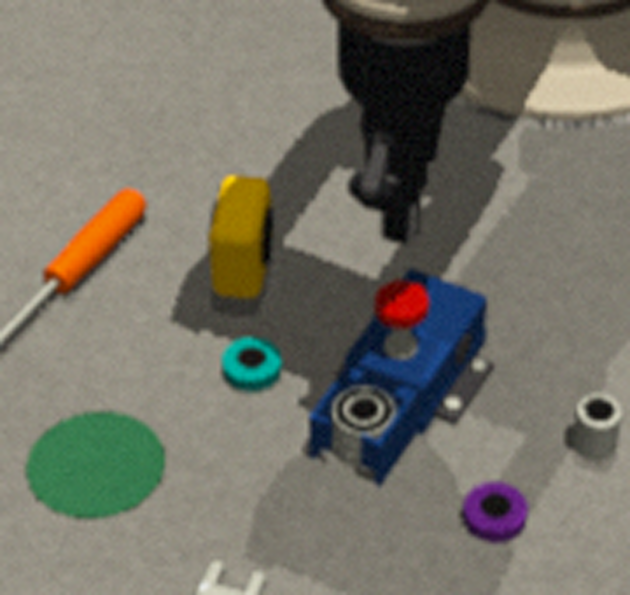

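The closed fingertips hang straight above the red cap, at about (397,240) in the crop with the cap at (402,303). I'll come down to the cap and then press slowly.

Call:
send_rows --rows '[[[0.015, 0, 0], [0, 0, 0]], [[0.03, 0, 0], [0, 0, 0]], [[0.042, 0, 0], [0, 0, 0]], [[0.052, 0, 0], [0, 0, 0]], [[0.052, 0, 0], [0, 0, 0]]]'

```text
clock: 3.07
tcp_pos: [0.4462, 0.0097, 0.0981]
ee_rot: [0.706, 0.0, 0.708, 0.0]
force: [0.4, 1.6, 0.1]
opening: -0.002
```

Run:
```python
from h import *
s=read_state();print(s['tcp_pos'],s['force'])
```

```text
[0.44620348 0.00969799 0.09810882] [0.4159631  1.57928605 0.10087423]
```

Call:
send_rows --rows '[[[0.003, 0.002, 0], [0, 0, 0]], [[0.006, 0.002, 0], [0, 0, 0]], [[0.009, 0.002, 0], [0, 0, 0]], [[0.012, 0.002, 0], [0, 0, 0]], [[0.015, 0.002, 0], [0, 0, 0]]]'

```text
clock: 3.48
tcp_pos: [0.4474, 0.0118, 0.0851]
ee_rot: [0.708, 0.0, 0.707, 0.0]
force: [-2.1, 1.7, 11.0]
opening: -0.005
```

Call:
send_rows --rows '[[[0.003, 0, 0], [0, 0, 0]], [[0.006, 0, 0], [0, 0, 0]], [[0.009, 0, 0], [0, 0, 0]], [[0.012, 0, 0], [0, 0, 0]], [[0.015, 0, 0], [0, 0, 0]]]'

```text
clock: 3.9
tcp_pos: [0.4474, 0.0118, 0.0701]
ee_rot: [0.708, 0.0, 0.707, 0.0]
force: [-3.9, 2.4, 11.5]
opening: 0.001
```

Call:
send_rows --rows '[[[0.002, 0, 0], [0, 0, 0]], [[0.003, 0, 0], [0, 0, 0]], [[0.004, 0, 0], [0, 0, 0]], [[0.005, 0, 0], [0, 0, 0]], [[0.005, 0, 0], [0, 0, 0]]]'

```text
clock: 4.32
tcp_pos: [0.4474, 0.0118, 0.0651]
ee_rot: [0.708, 0.0, 0.707, 0.0]
force: [-2.3, 0.6, 9.3]
opening: 0.002
```

Run:
```python
from h import *
s=read_state();print(s['tcp_pos'],s['force'])
im=snap('scene','s2.png'); cv2.imwrite('pics/s2c.png',cv2.resize(im[120:290,210:390],None,fx=3.5,fy=3.5,interpolation=cv2.INTER_CUBIC))
```

```text
[0.44742075 0.0118197  0.06514252] [-2.33960494  0.60137475  9.26661909]
```

View pics/s2c.png

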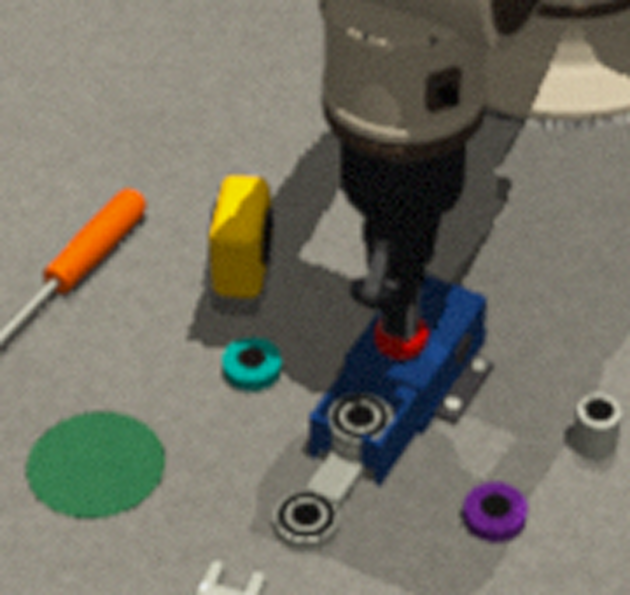

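The bearing is out at about (305,517) in the crop, with the blade behind it. I'll go a last 2 mm to the stop and then come straight up.

Call:
send_rows --rows '[[[0.001, 0, 0], [0, 0, 0]], [[0.002, 0, 0], [0, 0, 0]], [[0.0025, 0, 0], [0, 0, 0]], [[0.0025, 0, 0], [0, 0, 0]], [[0.0025, 0, 0], [0, 0, 0]]]'

```text
clock: 4.78
tcp_pos: [0.4476, 0.0118, 0.0638]
ee_rot: [0.708, -0.0, 0.706, 0.0]
force: [-11.5, 2.0, 30.5]
opening: -0.003
```

Call:
send_rows --rows '[[[-0.006, 0, 0], [0, 0, 0]], [[-0.015, 0, 0], [0, 0, 0]], [[-0.03, 0, 0], [0, 0, 0]], [[-0.055, 0, 0], [0, 0, 0]], [[-0.08, 0, 0], [0, 0, 0]]]'

```text
clock: 5.2
tcp_pos: [0.4465, 0.0118, 0.1427]
ee_rot: [0.707, 0.0, 0.707, 0.0]
force: [0.8, 0.0, 0.7]
opening: -0.002
```

Call:
send_rows --rows '[[[-0.01, 0.02, 0.03], [0, 0, 0]], [[-0.01, 0.04, 0.05], [0, 0, 0]], [[-0.01, 0.06, 0.07], [0, 0, 0]], [[-0.01, 0.07, 0.1], [0, 0, 0]], [[-0.01, 0.07, 0.13], [0, 0, 0]]]' --jaw 0.024

```text
clock: 5.62
tcp_pos: [0.5779, 0.0839, 0.1523]
ee_rot: [0.707, -0.0, 0.707, 0.001]
force: [0.6, 0.2, 1.1]
opening: 0.282
```

Run:
```python
from h import *
s=read_state();print(s['tcp_pos'],s['force'])
im=snap('scene','s3.png'); cv2.imwrite('pics/s3c.png',cv2.resize(im[150:320,200:380],None,fx=3.5,fy=3.5,interpolation=cv2.INTER_CUBIC))
im=snap('top','t3.png'); cv2.imwrite('pics/t3c.png',cv2.resize(im[190:340,240:440],None,fx=4,fy=4,interpolation=cv2.INTER_CUBIC))
```

```text
[0.57786007 0.08392214 0.15228447] [0.59515742 0.17464007 1.1353097 ]
```

View pics/s3c.png

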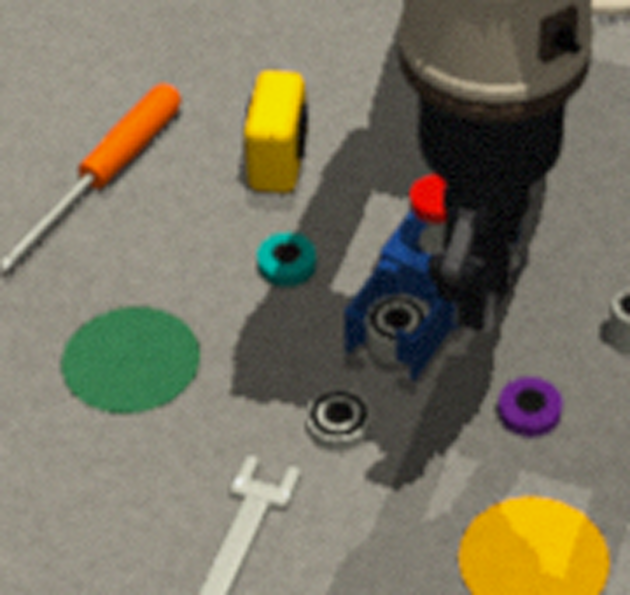

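View pics/t3c.png

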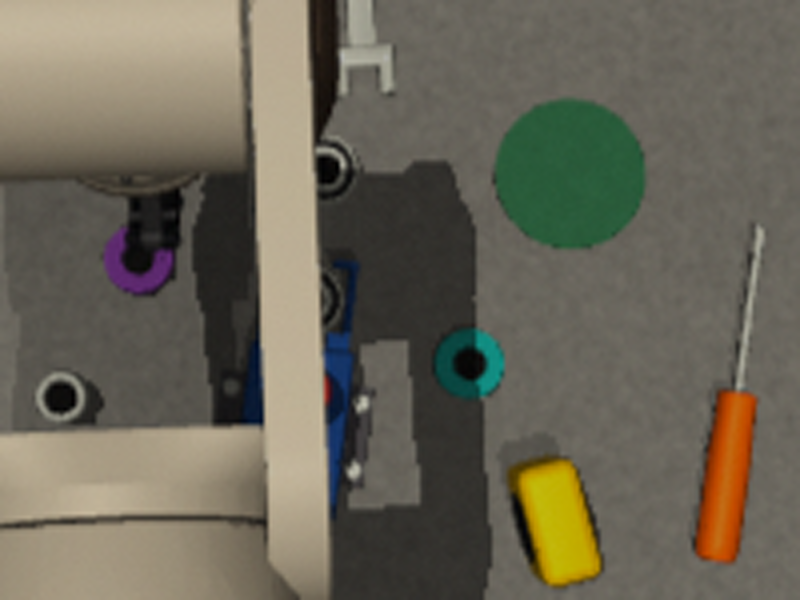

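The plunger is back up and the spares are in the magazine. The bearing lies on the bench at about (339,411) in the scene crop and (326,168) in the top crop. The wrench end is close to its far side, so I'll measure both.

Run:
```python
from h import *
T=lambda x,y,z: ray('top',240+x/4-.375,190+y/4-.375,z)[:2]
S=lambda x,y,z: ray('scene',200+x/3.5-.36,150+y/3.5-.36,z)[:2]
b1,b2=T(326,168,.012),S(339,411,.012)
print('bearing',b1,b2)
print('wrench tips',T(341,95,.005),T(391,95,.005),S(240,492,.005),S(290,497,.005))
print('finger',[proj('top',(.578,.084,.152))])
G=np.array([.5712,-.1583])
for b in(b1,b2):
    d=G-b; print(np.linalg.norm(d),np.degrees(np.arctan2(d[1],d[0])))
```

```text
bearing [ 0.57804244 -0.00974265] [ 0.57386042 -0.00895227]
wrench tips [ 0.62302586 -0.02042634] [ 0.62219851 -0.05079323] [ 0.64918523 -0.0467401 ] [ 0.64241945 -0.01592615]
finger [(np.float64(278.91268654597843), np.float64(226.225979095813))]
0.14871484104242233 -92.63713643581889
0.14937142085418284 -91.02053779260235
```

Both views put the bearing at about (0.577, -0.0095), 149 mm from the green centre, which is where the outlet should be. The wrench starts at x ≥ 0.62, so the cradled fingers (outer edge at about 0.604) clear it. Next I'll come down behind the bearing.

Call:
send_rows --rows '[[[0.02, -0.015, 0], [0, 0, 0]], [[0.05, -0.033, 0], [0, 0, 0]], [[0.08, -0.033, 0], [0, 0, 0]], [[0.11, -0.033, 0], [0, 0, 0]], [[0.12, -0.033, 0], [0, 0, 0]]]'

```text
clock: 6.13
tcp_pos: [0.5747, 0.0484, 0.0281]
ee_rot: [0.705, 0.0, 0.709, -0.0]
force: [-0.9, 0.1, -1.1]
opening: 0.277
```

Call:
send_rows --rows '[[[0.01, 0, 0], [0, 0, 0]], [[0.016, 0, 0], [0, 0, 0]], [[0.021, 0, 0], [0, 0, 0]], [[0.024, 0, 0], [0, 0, 0]], [[0.025, 0, 0], [0, 0, 0]]]'

```text
clock: 6.55
tcp_pos: [0.5772, 0.0489, 0.0073]
ee_rot: [0.707, -0.0, 0.707, 0.0]
force: [-0.2, 0.0, -0.2]
opening: 0.278
```

Run:
```python
from h import *
s=read_state();print(s['tcp_pos'],s['force'])
im=snap('scene','s4.png'); cv2.imwrite('pics/s4c.png',cv2.resize(im[150:320,200:380],None,fx=3.5,fy=3.5,interpolation=cv2.INTER_CUBIC))
```

```text
[0.57722708 0.04887154 0.00733405] [-0.23099769  0.04004862 -0.23107897]
```

View pics/s4c.png

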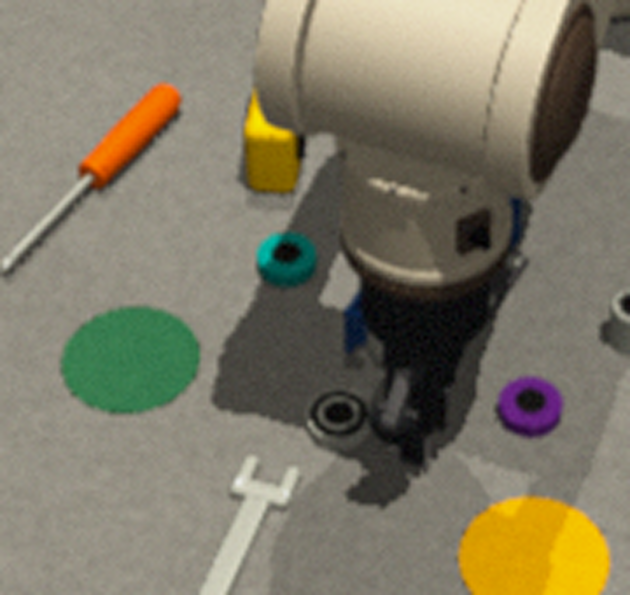

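The fingertips are behind the bearing, at about (410,450) in the crop, and the bearing has not moved at (339,411). I'll go 3 mm lower, then push towards -y, slowly at the end.

Call:
send_rows --rows '[[[0.003, 0, 0], [0, 0, 0]], [[0.003, -0.008, 0], [0, 0, 0]], [[0.003, -0.016, 0], [0, 0, 0]], [[0.003, -0.022, 0], [0, 0, 0]], [[0.003, -0.028, 0], [0, 0, 0]]]'

```text
clock: 7.02
tcp_pos: [0.577, 0.0197, 0.004]
ee_rot: [0.707, 0.0, 0.707, -0.0]
force: [1.3, -0.2, -0.2]
opening: 0.282
```

Call:
send_rows --rows '[[[0, -0.008, 0], [0, 0, 0]], [[0, -0.016, -0.001], [0, 0, 0]], [[0, -0.024, -0.001], [0, 0, 0]], [[0, -0.032, -0.001], [0, 0, 0]], [[0, -0.04, -0.002], [0, 0, 0]]]'

```text
clock: 7.43
tcp_pos: [0.575, -0.0202, 0.0039]
ee_rot: [0.707, 0.0, 0.707, -0.0]
force: [0.5, -0.3, 0.6]
opening: 0.279
```

Call:
send_rows --rows '[[[0, -0.008, 0], [0, 0, 0]], [[0, -0.016, -0.001], [0, 0, 0]], [[0, -0.024, -0.001], [0, 0, 0]], [[0, -0.032, -0.001], [0, 0, 0]], [[0, -0.04, -0.002], [0, 0, 0]]]'

```text
clock: 7.85
tcp_pos: [0.5729, -0.0601, 0.0038]
ee_rot: [0.707, 0.0, 0.707, -0.0]
force: [-0.2, -0.9, 1.0]
opening: 0.277
```

Run:
```python
from h import *
s=read_state();print(s['tcp_pos'],s['force'])
im=snap('scene','s5.png'); cv2.imwrite('pics/s5c.png',cv2.resize(im[150:320,200:380],None,fx=3.5,fy=3.5,interpolation=cv2.INTER_CUBIC))
```

```text
[ 0.57294832 -0.06008621  0.00381866] [-0.16190914 -0.89980339  1.02796122]
```

View pics/s5c.png

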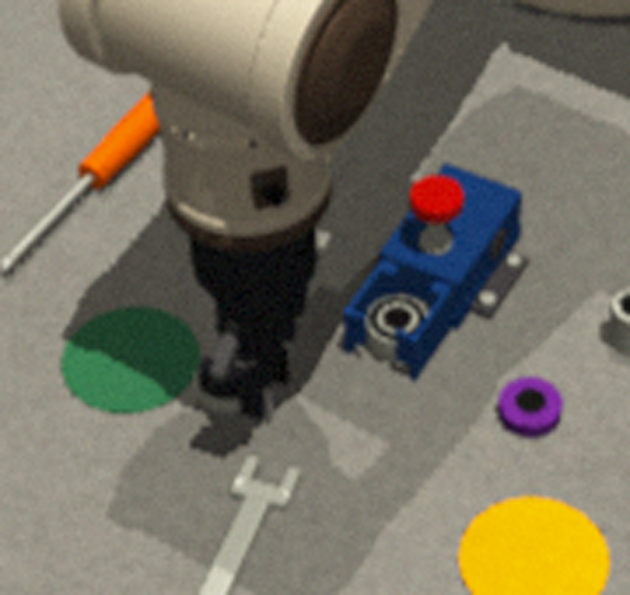

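The bearing rides ahead of the fingers, partly hidden near (215,390) in the crop. The wrench has not moved, and the feeder is intact with its cap up. I'll push on for another 70 mm.

Call:
send_rows --rows '[[[0, -0.008, 0], [0, 0, 0]], [[0, -0.016, -0.001], [0, 0, 0]], [[0, -0.024, -0.001], [0, 0, 0]], [[0, -0.032, -0.001], [0, 0, 0]], [[0, -0.04, -0.002], [0, 0, 0]]]'

```text
clock: 8.32
tcp_pos: [0.5709, -0.1001, 0.0038]
ee_rot: [0.707, 0.0, 0.707, 0.0]
force: [-0.1, 0.4, -0.2]
opening: 0.279
```

Call:
send_rows --rows '[[[0, -0.007, 0], [0, 0, 0]], [[0, -0.013, 0], [0, 0, 0]], [[0, -0.018, 0], [0, 0, 0]], [[0, -0.022, 0], [0, 0, 0]], [[0, -0.025, 0], [0, 0, 0]]]'

```text
clock: 8.73
tcp_pos: [0.5709, -0.1247, 0.0038]
ee_rot: [0.707, 0.0, 0.707, -0.0]
force: [-0.1, 0.5, 0.5]
opening: 0.279
```

Call:
send_rows --rows '[[[0, -0.001, 0], [0, 0, 0]], [[0, -0.002, 0], [0, 0, 0]], [[0, -0.003, 0], [0, 0, 0]], [[0, -0.004, 0], [0, 0, 0]], [[0, -0.004, 0], [0, 0, 0]]]'

```text
clock: 9.15
tcp_pos: [0.5709, -0.1282, 0.0038]
ee_rot: [0.707, -0.0, 0.707, 0.0]
force: [0.4, 0.9, 0.5]
opening: 0.281
```

Call:
send_rows --rows '[[[0, 0.01, 0], [0, 0, 0]], [[0, 0.03, 0], [0, 0, 0]], [[0, 0.05, 0], [0, 0, 0]], [[-0.03, 0.05, 0], [0, 0, 0]], [[-0.06, 0.06, 0], [0, 0, 0]]]'

```text
clock: 9.57
tcp_pos: [0.5697, -0.0671, 0.0632]
ee_rot: [0.706, 0.0, 0.708, 0.001]
force: [0.8, -0.3, 0.7]
opening: 0.279
```

Call:
send_rows --rows '[[[-0.03, 0.02, 0], [0, 0, 0]], [[-0.06, 0.05, 0], [0, 0, 0]], [[-0.09, 0.08, 0], [0, 0, 0]], [[-0.12, 0.11, 0], [0, 0, 0]], [[-0.12, 0.12, 0], [0, 0, 0]]]'

```text
clock: 9.98
tcp_pos: [0.5721, 0.0555, 0.1898]
ee_rot: [0.71, -0.0, 0.704, 0.001]
force: [1.1, 0.0, 1.1]
opening: 0.284
```

Run:
```python
from h import *
s=read_state();print(s['tcp_pos'],s['force'])
im=snap('scene','s6.png'); cv2.imwrite('pics/s6c.png',cv2.resize(im[150:320,200:380],None,fx=3.5,fy=3.5,interpolation=cv2.INTER_CUBIC))
im=snap('top','t6.png'); cv2.imwrite('pics/t6c.png',cv2.resize(im[190:340,240:440],None,fx=4,fy=4,interpolation=cv2.INTER_CUBIC))
```

```text
[0.57205728 0.05552208 0.18976031] [1.10166135 0.00969201 1.14488362]
```

View pics/s6c.png

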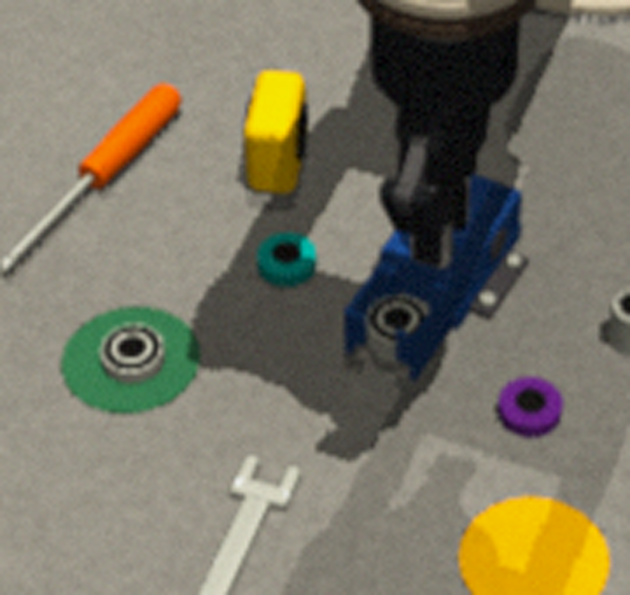

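View pics/t6c.png

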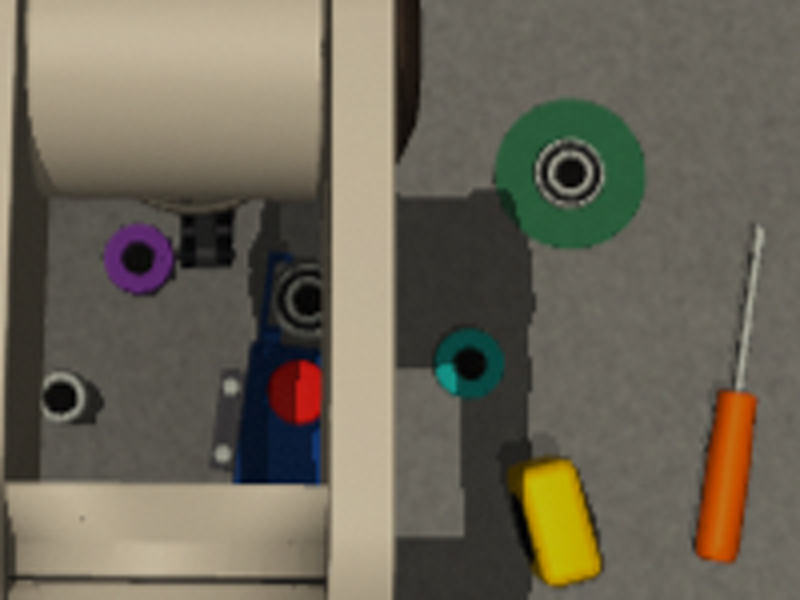

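The bearing sits centred in the green circle: ring at (570,173) and circle at (570,173) in the top crop. The cap is back at its starting pixel and the magazine still holds the spares. The tape measure, screwdriver, wrench end and socket look unmoved. I'll let the arm settle and hand in.

Call:
send_rows --rows '[[[0, 0, 0], [0, 0, 0]], [[0, 0, 0], [0, 0, 0]], [[0, 0, 0], [0, 0, 0]], [[0, 0, 0], [0, 0, 0]], [[0, 0, 0], [0, 0, 0]]]'

```text
clock: 10.5
tcp_pos: [0.5708, 0.0511, 0.1833]
ee_rot: [0.707, 0.0, 0.707, -0.0]
force: [-0.2, 0.5, 0.4]
opening: 0.279
```

Run:
```python
from h import *
b=ray('top',240+570/4-.375,190+173/4-.375,.012);c=ray('scene',200+131/3.5-.36,150+347/3.5-.36,.012);print(b,c)
print(close_job())
```

```text
[ 0.57097092 -0.15654038  0.012     ] [ 0.56917356 -0.15716889  0.012     ]
the job is handed in; nothing more can be done
None
```

The bearing is out of the blue feeder and lies in the green circle, and I handed the job in at about 10.5 s; no verdict is reported. I pressed the red plunger once, down to its stop (tip at 64 mm height, about 30 N), and let it spring back. I then pushed the bearing about 148 mm along the bench with the slightly open fingertips and lifted the arm clear.

- **Bearing:** the last pictures put its centre at about (0.570, -0.157), within 3 mm of the circle's centre at (0.571, -0.158). The two views agreed to about 2 mm.
- **Feeder:** the plunger cap is back at its starting pixel. A bearing shows in the magazine, and no second one has come out.
- **Bystanders:** those I could see near the work (tape measure, screwdriver, socket and wrench end) had not moved. I did not measure the jar, mug or spray can again, but the arm never came near them at low height.
- **Disagreement:** the two cameras differed by about 2 to 4 mm on the bearing at the outlet, and by about 20 mm on the wrench tips. I put the wrench difference down to badly picked pixels and kept the nearer value for clearance.

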